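# Load the label stand: roll, then retaining ring

### The arm

A 6-joint arm with a two-finger parallel gripper is mounted at the origin on a cart in front of the work surface, level with it; the furniture and walls round the work are solid. World frame = base frame: x ahead of the robot, y to its left, z up, the work surface at z = 0. Lengths are in m, angles in rad, forces in N, time in s.
With the tool pointing down it reaches from about 0.3 to 0.875 m from the base axis. Payload 6.4 kg.
Tool frame: the origin (TCP) lies midway between the tips of the shut fingers; the grasp point (between the pads) lies 19 mm behind it (manip.pinch_z is the distance from the TCP to the grasp point, in m); z points along the fingers, y is the direction in which the jaws open and shut (so a half turn about z gives the same grasp; the last joint's range is limited). The gripper opens to 85 mm and grips with 20 to 120 N. Pads are 22 mm wide; open, the fingers measure 114 mm over their backs; the gripper's body (76 mm by 85 mm) begins 54 mm behind the grasp point. The pads swing forward as they close: fully open they stand 13 mm farther back than shut.
Start: joints at [-1.388, 0.181, 1.607, -0, 1.354, -0.206], TCP at [0.218, -0.532, 0.231] pointing down, gripper open.
Joint ranges: [-2.99, 2.99], [-0.89, 2.07], [0.3, 2.58], [-1.14, 4.28], [0, 2.63], [-3.12, 3.12]. Speed limits (rad/s): [2.57, 2.57, 3.01, 3.14, 3.14, 3.14].

### API

Orientations are given as a rotation vector (axis times angle).
In Python, from workcell import manip gives the robot as it stands. The module is installed in compiled form; this text tells all that it offers.
- The arm moves only by the tool play_rows, never from a script. Its argument "rows" is a list of rows, each an object with "twist": the turn, a rotation vector about the tool's x, y, z in rad, a list of three; "translation": the shift along the tool's x, y, z in mm, a list of three; "jaw": the closure, from 0 (fully open) to 1 (shut). A call has 1 to 12 rows; each row is the pose to reach, as a shift and turn from the pose commanded when the call began, along the tool's axes at that moment; what a row does not reach only later rows make up. A row lasts 1/8 s, in which the tool goes at most 62.5 mm and 10.7 degrees, less where a joint would pass 70% of its speed; a pose out of reach is approached as far as the arm can. A call with a gripper value outside its range is refused whole. The fingers move at their own pace and stop on an object; the grip force is fixed at half the most. Time passes only in rows, so rows that repeat a pose let the fingers close. It gives the time, the measured TCP pose, the force and the opening at its end, in the units of the state.
- manip.state(): the state, without advancing time (a new reading comes with each control period).
- manip.capture(name): name is "scene" or "top"; returns a dict with "image" (400x640x3 uint8, red, green, blue), "K" (3x3 intrinsics, pixels), "R" (3x3) and "t" (3): a world point X has camera coordinates R X + t. Camera axes: x right, y down, z forward; pixel columns grow to the right and rows downward; lengths in m; the calibration is good to about 2 mm. A picture is of the moment at which its call begins. There is no depth.
- manip.finish_job(): hands the job in, once; it reports no verdict.
The state is a dict: "time_s": time; "joint_positions": joint angles; "joint_vel": joint speeds; "joint_efforts": joint torques, N m; "tcp_pos": TCP position; "tool_rot": TCP orientation; "force": force on the tool from outside, world axes, zero at the start; "torque": the same for the moment, N m; "finger_gap": finger opening in m.
Only numpy, scipy, OpenCV 4.12 (cv2) and the standard library are available. Lean on these libraries where they do the work, as an engineer would, in place of code of your own. Each camera call takes 0.05 s, during which the arm holds its last target. There are 200 camera calls.

### The job

Load the label stand on the packing table: put the white label roll with the wide open core over the upright spindle so that it lies flat on the base plate, then put the steel ring over the same spindle so that it rests on top of the roll and holds it down. Let go of both, and leave the other things where they are.

Things in the scene. Friction and masses are not known exactly. Their poses are not given: they have to be found in the camera images.
- stand_plate (a point): Centre of the top face of the stand's base plate, on the spindle's axis; z up. The stand is fixed to the table but stands somewhere else each time. Base plate: dark steel disc, 76 mm in diameter, its top 10 mm above the table. Spindle: plain bright steel post, upright, 24 mm in diameter, its top 70 mm above this point (80 mm above the table); the last 16 mm taper to a rounded tip 10 mm wide.
- wide_roll_center (a point): Centre (half-way up, on the axis) of the wide-core label roll: a loose white paper roll standing on its end, 62 mm in outer diameter, 45 mm tall, with an open cardboard-lined core 42 mm in diameter right through. About 0.12 kg. z is its axis; either end may be up. On the stand with its underside on the base plate this point is 22.5 mm above stand_plate. Grasp it across the outside.
- steel_ring_center (a point): Centre (half-way up, on the axis) of the retaining ring: a loose plain bright steel ring lying flat, 54 mm in outer diameter, 32 mm tall, with a hole 40 mm in diameter right through. About 0.22 kg. z is its axis; either end may be up. It is wider than the core of the label roll, so it rests on the roll's top face and must go on after it; resting there this point is 61 mm above stand_plate. Grasp it across the outside.
- narrow_roll_center (a point): Bystander, leave alone: centre of a full label roll with a narrow core, 72 mm in diameter, 50 mm tall; not for this stand.
- tape_center (a point): Bystander, leave alone: centre of a roll of masking tape lying flat, 96 mm in diameter, 25 mm tall, tan.
- check_weight_center (a point): Bystander, leave alone: centre of a check weight for the scale, a small steel bottle shape with a knob, 43 mm in diameter, 52 mm tall, at the far edge of the table.
Not all that is in view belongs to the job. Leave any orange or yellow look-alike of the part that bears steel_ring_center alone. Leave any turquoise or yellow look-alike of the part that bears wide_roll_center alone.

How it is judged:
On the way:
1. the wide-core roll is over the spindle and flat on the base plate (horizontal distance between wide_roll_center and stand_plate below 0.013 m and z of wide_roll_center in the frame of stand_plate between 0.0165 and 0.0285 m and angle between the z axis of wide_roll_center and the z axis of stand_plate, either way round below 0.18 rad), for 0.2 s.
At the end, for the whole second after the job is handed in: The wide-core roll is round the spindle (axes within 13 mm), lying on the base plate (height within 6 mm, tilt under 10 degrees); the steel ring is round the spindle (within 13 mm) and rests on the roll (height within 6 mm, tilt under 10 degrees); both are at rest (all of step 1 and horizontal distance between steel_ring_center and stand_plate below 0.013 m and z of steel_ring_center in the frame of stand_plate between 0.055 and 0.067 m and angle between the z axis of steel_ring_center and the z axis of stand_plate, either way round below 0.18 rad and linear speed of each of wide_roll, steel_ring below 0.02 m/s); the robot touches nothing.
It fails at once if the narrow-core roll was moved by more than 30 mm (distance of narrow_roll_center from where it was at the start of the episode above 0.03 m).
It fails at once if the masking tape was moved by more than 30 mm (distance of tape_center from where it was at the start of the episode above 0.03 m).
It fails at once if the check weight was moved by more than 30 mm (distance of check_weight_center from where it was at the start of the episode above 0.03 m).
It also fails if it takes over 62 s, if anything falls off the work surface, if the arm or the gripper's body presses on something with over 40 N, if the wrist force passes 120 N, or if a joint passes its speed limit or range.

## Working session

There is one attempt and no reset: what is moved stays moved. The work goes in short steps, Python scripts to look and compute and a tool call to move; the robot and the scene stay as the last step left them, time stands still between calls to the robot, and variables do not carry over. Pictures are saved under pics/ and viewed, and the job is handed in when it is done.

Besides the shell and the picture viewer there is one more tool, called by a JSON object that holds its "op" and its "data", one argument or row to a line. play_rows: Moves the arm, as the interface text tells. Its arguments: {"type":"object","properties":{"rows":{"type":"array","items":{"type":"object","properties":{"twist":{"type":"array","items":{"type":"number"}},"translation":{"type":"array","items":{"type":"number"}},"jaw":{"type":"number"}}}}},"required":["rows"]}

```bash
mkdir -p pics
cat > h.py <<'E'
import cv2, numpy as np
from workcell import manip
def cap(n,f=None):
    c=manip.capture(n)
    if f: cv2.imwrite('pics/'+f,c['image'][:,:,::-1])
    return c
def ray(c,u,v):
    d=c['R'].T@np.linalg.inv(c['K'])@np.array([u,v,1.]); o=-c['R'].T@c['t']; return o,d/np.linalg.norm(d)
def plane(c,u,v,z):
    o,d=ray(c,u,v); return o+d*(z-o[2])/d[2]
def tri(c1,p1,c2,p2):
    o1,d1=ray(c1,*p1);o2,d2=ray(c2,*p2)
    s=np.linalg.lstsq(np.c_[d1,-d2],o2-o1,rcond=None)[0]
    a,b=o1+s[0]*d1,o2+s[1]*d2
    return (a+b)/2,np.linalg.norm(a-b)
def proj(c,X):
    p=c['K']@(c['R']@np.array(X)+c['t']); return p[:2]/p[2]
E
python3 - <<'E'
from h import *
for n in('scene','top'):
    c=cap(n,n+'0.png'); print(n,c['K'],c['R'],-c['R'].T@c['t'])
print(manip.state())
E
```

```text
scene [[515.50853159   0.         309.83585354]
 [  0.         515.50853159 195.51246709]
 [  0.           0.           1.        ]] [[-0.86748177 -0.49746198  0.00263681]
 [-0.22521307  0.38799279 -0.89372292]
 [ 0.44357011 -0.77588219 -0.44861162]] [0.01131485 0.99958049 0.62578616]
top [[378.54406438   0.         319.19927965]
 [  0.         378.54406438 202.42646667]
 [  0.           0.           1.        ]] [[-0.00710703 -0.99992425 -0.01004892]
 [-0.98457777  0.00875392 -0.1747283 ]
 [ 0.17480304  0.00865215 -0.98456541]] [0.40780128 0.05187316 0.87330676]
{'time_s': 0.1, 'joint_positions': array([-1.38830284e+00,  1.81446399e-01,  1.60793157e+00,  3.56327772e-05,
        1.35380100e+00, -2.06341604e-01]), 'joint_vel': array([ 0.00082382, -0.0009304 , -0.00265165, -0.00043778, -0.00065642,
        0.0011    ]), 'joint_efforts': array([-4.69721035e-04, -4.45882702e+01, -3.52239490e+01, -4.01736488e-04,
        4.13855552e-03, -4.07363086e-05]), 'tcp_pos': array([ 0.21789968, -0.53156828,  0.2304743 ]), 'tool_rot': array([-3.08085261e+00, -6.06622032e-01, -8.43146803e-05]), 'force': array([ 0.42921634, -0.80759003, -0.16888931]), 'torque': array([-0.00249306, -0.00179455,  0.01469628]), 'finger_gap': 0.08536698506570238}
```

```bash
ls pics
```

```text
scene0.png
top0.png
```

View pics/scene0.png

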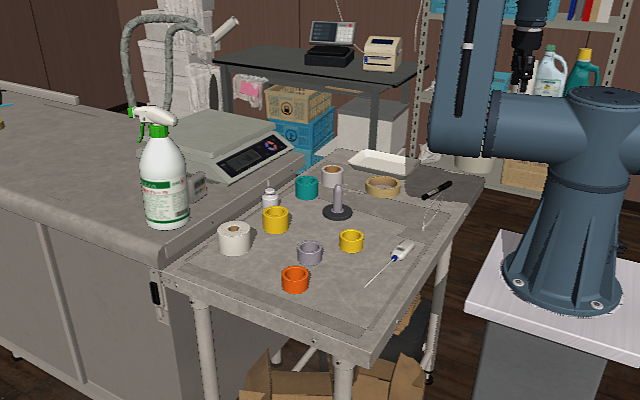

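View pics/top0.png

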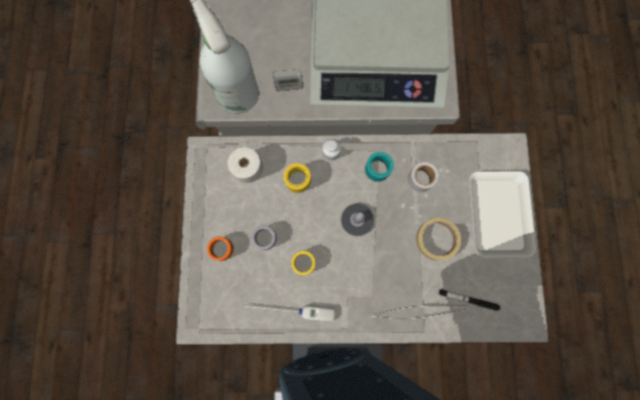

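The scene view shows the white wide roll at about (332,176), the stand at (338,205) and the grey steel ring at (310,252). In the top view they are at (425,176), (357,219) and (264,237). The yellow, orange and turquoise rings are decoys. I'll zoom in next.

Run:
```python
from h import *
r=[]
for n,ps in(('scene',[(332,176),(338,200),(310,252)]),('top',[(425,176),(357,219),(264,237)])):
    im=cap(n)['image'][:,:,::-1]
    r.append(np.hstack([cv2.resize(im[y-26:y+26,x-26:x+26],(260,260),interpolation=cv2.INTER_NEAREST) for x,y in ps]))
cv2.imwrite('pics/z.png',np.vstack(r))
```

```text
(no output)
```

View pics/z.png

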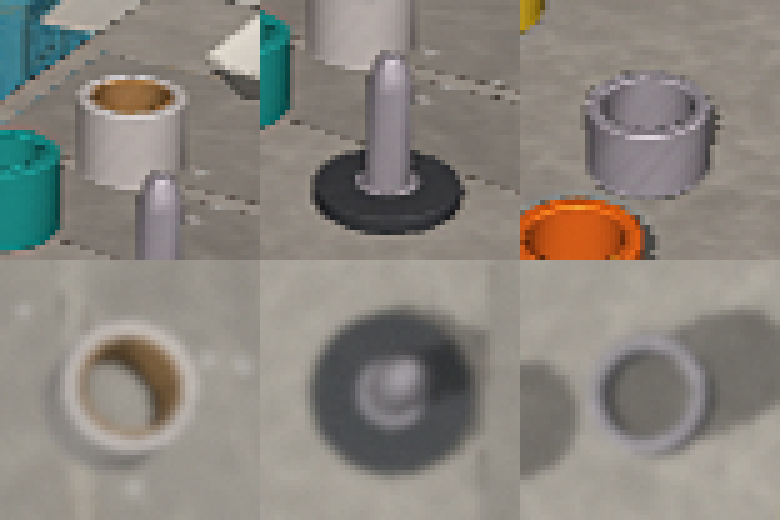

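Run:
```python
from h import *
s=cap('scene');t=cap('top')
for n,a,b,h in(('roll top',(331.9,168.7),(424.5,174.7),.045),('plate top',(336.9,210.1),(357.1,218.8),.01),('ring top',(309.2,246.3),(263.6,236.9),.032)):
    print(n,*tri(s,a,t,b),'planes',plane(s,*a,h),plane(t,*b,h))
# contour check in the top view: dark plate, roll and ring
im=t['image'];hsv=cv2.cvtColor(im,cv2.COLOR_RGB2HSV)
g=im.max(2)
def comp(m,x,y,r=24):
    w=np.zeros_like(m);w[y-r:y+r,x-r:x+r]=m[y-r:y+r,x-r:x+r]
    c=max(cv2.findContours(w,cv2.RETR_EXTERNAL,cv2.CHAIN_APPROX_NONE)[0],key=cv2.contourArea)
    return cv2.fitEllipse(c)
for n,m,x,y,h in(('plate',(g<100).astype(np.uint8),357,219,.01),('roll',(g>195).astype(np.uint8),425,176,.045),('ring',((im[:,:,2].astype(int)-im[:,:,1]>6)).astype(np.uint8),264,237,.032)):
    e=comp(m,x,y);print(n,e,plane(t,*e[0],h), 'diam mm', np.linalg.norm(plane(t,e[0][0]+e[1][0]/2,e[0][1],h)-plane(t,*e[0],h))*2000)
for n,p,h in (('narrow',(244,163),.05),('tape',(439,239),.025),('weight',(331,148),.05),('turq',(379,166),.04),('yel1',(297,177),.04),('yel2',(303,263),.03),('orange',(219,248),.03)):print(n,plane(t,*p,h))
```

```text
roll top [ 0.61464846 -0.17762048  0.04669827] 0.0019427171757825357 planes [ 0.61541862 -0.18124178  0.045     ] [ 0.61598354 -0.17772677  0.045     ]
plate top [ 0.52110125 -0.0276823   0.01036701] 0.0020919325874436193 planes [ 0.52037803 -0.02856818  0.01      ] [ 0.52211549 -0.02730426  0.01      ]
ring top [0.47986667 0.1833427  0.03136036] 0.0012459937070832129 planes [0.47873282 0.18408593 0.032     ] [0.48037976 0.18351333 0.032     ]
plate ((357.5707702636719, 219.0848388671875), (30.52547836303711, 31.72548484802246), 75.19246673583984) [ 0.52144732 -0.02836788  0.01      ] diam mm 69.99097680231917Traceback (most recent call last):
  File "<stdin>", line 13, in <module>
  File "<stdin>", line 10, in comp
ValueError: max() iterable argument is empty
```

```bash
cat > d.py <<'E'
import sys
from h import *
from scipy.spatial.transform import Rotation as Ro
s=manip.state();R=Ro.from_rotvec(s['tool_rot']).as_matrix()
print(s['time_s'],s['tcp_pos'],s['finger_gap'],s['force'],R.round(3).tolist())
for a in sys.argv[1:]:
    print(a,(R.T@(np.array(eval(a))-s['tcp_pos'])*1000).round(1))
E
python3 d.py .6153,-.1785,.14 .6153,-.1785,.01
```

```text
0.3 [ 0.21795184 -0.53190881  0.23098193] 0.08504301471682943 [0.81544425 0.37476207 0.70440188] [[0.925, 0.379, -0.0], [0.379, -0.925, 0.001], [0.0, -0.001, -1.0]]
.6153,-.1785,.14 [ 501.7 -176.3   91.1]
.6153,-.1785,.01 [ 501.6 -176.3  221.1]
```

{"op": "play_rows", "data": {
  "rows": [
    {"translation": [502, -176, 91], "twist": [0, 0, 0], "jaw": 0},
    {"translation": [502, -176, 91], "twist": [0, 0, 0], "jaw": 0},
    {"translation": [502, -176, 91], "twist": [0, 0, 0], "jaw": 0},
    {"translation": [502, -176, 91], "twist": [0, 0, 0], "jaw": 0},
    {"translation": [502, -176, 91], "twist": [0, 0, 0], "jaw": 0},
    {"translation": [502, -176, 91], "twist": [0, 0, 0], "jaw": 0},
    {"translation": [502, -176, 91], "twist": [0, 0, 0], "jaw": 0},
    {"translation": [502, -176, 91], "twist": [0, 0, 0], "jaw": 0},
    {"translation": [502, -176, 91], "twist": [0, 0, 0], "jaw": 0},
    {"translation": [502, -176, 91], "twist": [0, 0, 0], "jaw": 0},
    {"translation": [502, -176, 91], "twist": [0, 0, 0], "jaw": 0},
    {"translation": [502, -176, 91], "twist": [0, 0, 0], "jaw": 0}
  ]
}}

```text
time_s: 1.8
tcp_pos: [0.6151, -0.1801, 0.1406]
tool_rot: [3.083, 0.604, 0.0]
force: [-0.2, 0.4, -0.4]
finger_gap: 0.0852
```

```bash
python3 d.py .6153,-.1785,.07 .6153,-.1785,.01
python3 - <<'E'
from h import *
r=[]
for n in('scene','top'):
    c=cap(n);x,y=map(int,proj(c,[.615,-.178,.07]));im=c['image'][:,:,::-1]
    y=max(y,65);r.append(cv2.resize(im[y-65:y+65,x-65:x+65],(400,400)))
cv2.imwrite('pics/a.png',np.hstack(r))
E
```

```text
1.8 [ 0.61514732 -0.18011988  0.14061255] 0.08521469155434501 [-0.18777593  0.3921008  -0.37959201] [[0.926, 0.378, 0.0], [0.378, -0.926, -0.0], [-0.0, 0.0, -1.0]]
.6153,-.1785,.07 [ 0.8 -1.5 70.6]
.6153,-.1785,.01 [  0.8  -1.5 130.6]
```

View pics/a.png

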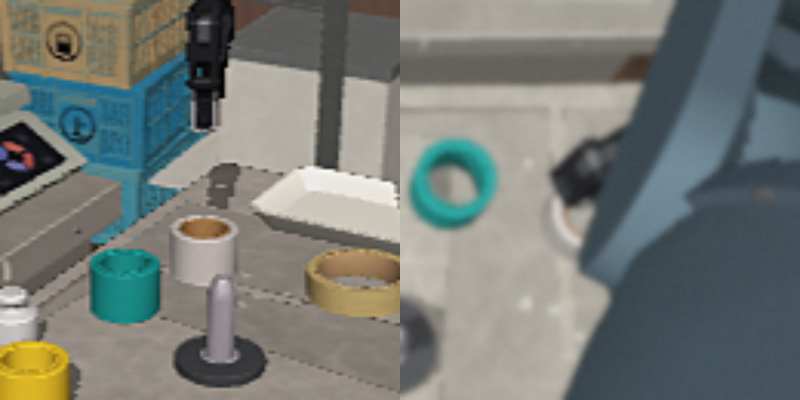

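The scene half shows the gripper tip (204,130) right above the roll (204,228). I'll go down and grip.

{"op": "play_rows", "data": {
  "rows": [
    {"translation": [1, -1, 40], "twist": [0, 0, 0], "jaw": 0},
    {"translation": [1, -1, 80], "twist": [0, 0, 0], "jaw": 0},
    {"translation": [1, -1, 110], "twist": [0, 0, 0], "jaw": 0},
    {"translation": [1, -1, 130], "twist": [0, 0, 0], "jaw": 0},
    {"translation": [1, -1, 130], "twist": [0, 0, 0], "jaw": 0},
    {"translation": [1, -1, 130], "twist": [0, 0, 0], "jaw": 1},
    {"translation": [1, -1, 130], "twist": [0, 0, 0], "jaw": 1},
    {"translation": [1, -1, 130], "twist": [0, 0, 0], "jaw": 1},
    {"translation": [1, -1, 130], "twist": [0, 0, 0], "jaw": 1},
    {"translation": [1, -1, 130], "twist": [0, 0, 0], "jaw": 1}
  ]
}}

```text
time_s: 3.15
tcp_pos: [0.618, -0.1784, 0.0126]
tool_rot: [3.08, 0.607, 0.005]
force: [-0.8, -0.5, 6.2]
finger_gap: 0.0596
```

```bash
python3 d.py .521,-.028,.11
```

```text
3.15 [ 0.61802074 -0.1784329   0.01259039] 0.05962906808077653 [-0.76557033 -0.51923293  6.19346949] [[0.925, 0.379, 0.004], [0.379, -0.925, -0.002], [0.003, 0.003, -1.0]]
.521,-.028,.11 [ -32.5 -175.7  -98. ]
```

{"op": "play_rows", "data": {
  "rows": [
    {"translation": [0, 0, -40], "twist": [0, 0, 0], "jaw": 1},
    {"translation": [0, 0, -80], "twist": [0, 0, 0], "jaw": 1},
    {"translation": [0, 0, -110], "twist": [0, 0, 0], "jaw": 1},
    {"translation": [0, 0, -110], "twist": [0, 0, 0], "jaw": 1},
    {"translation": [0, 0, -110], "twist": [0, 0, 0], "jaw": 1}
  ]
}}

```text
time_s: 3.78
tcp_pos: [0.6157, -0.1772, 0.1193]
tool_rot: [-3.082, -0.607, 0.002]
force: [-0.8, -0.2, -1.0]
finger_gap: 0.0597
```

```bash
python3 d.py .521,-.028,.12
python3 - <<'E'
from h import *
r=[]
for n in('scene','top'):
    c=cap(n);x,y=map(int,proj(c,[.58,-.12,.1]));print(x,y);im=c['image'][:,:,::-1]
    y=max(y,65);r.append(cv2.resize(im[y-65:y+65,x-65:x+65],(400,400)))
cv2.imwrite('pics/b.png',np.hstack(r))
E
```

```text
3.775 [ 0.61567166 -0.17722609  0.11927493] 0.05967376874966943 [-0.80742149 -0.19652677 -1.013413  ] [[0.925, 0.379, -0.001], [0.379, -0.925, 0.001], [-0.001, -0.001, -1.0]]
.521,-.028,.12 [ -31.  -174.    -0.5]
333 160
404 185
```

View pics/b.png

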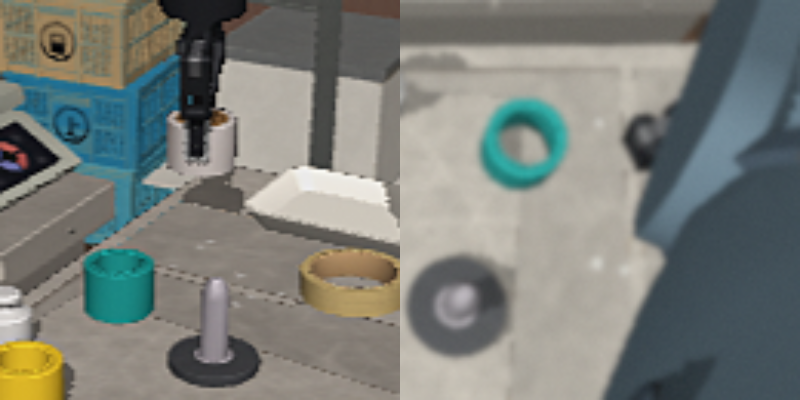

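The scene half shows the roll upright and centred in the jaws, at about (200,145). I'll carry it over the spindle.

{"op": "play_rows", "data": {
  "rows": [
    {"translation": [-31, -174, -5], "twist": [0, 0, 0], "jaw": 1},
    {"translation": [-31, -174, -5], "twist": [0, 0, 0], "jaw": 1},
    {"translation": [-31, -174, -5], "twist": [0, 0, 0], "jaw": 1},
    {"translation": [-31, -174, -5], "twist": [0, 0, 0], "jaw": 1},
    {"translation": [-31, -174, -5], "twist": [0, 0, 0], "jaw": 1},
    {"translation": [-31, -174, -5], "twist": [0, 0, 0], "jaw": 1},
    {"translation": [-31, -174, -5], "twist": [0, 0, 0], "jaw": 1}
  ]
}}

```text
time_s: 4.75
tcp_pos: [0.5221, -0.0293, 0.125]
tool_rot: [-3.083, -0.605, 0.0]
force: [0.2, -0.1, -1.2]
finger_gap: 0.0599
```

```bash
python3 d.py .521,-.028,.023
python3 - <<'E'
from h import *
r=[]
for n in('scene','top'):
    c=cap(n);x,y=map(int,proj(c,[.52,-.028,.1]));print(x,y);im=c['image'][:,:,::-1]
    y=max(y,50);r.append(cv2.resize(im[y-50:y+50,x-50:x+50],(400,400)))
cv2.imwrite('pics/c.png',np.hstack(r))
E
```

```text
4.75 [ 0.52211312 -0.02931041  0.12502984] 0.05991148207801856 [ 0.21044916 -0.07257333 -1.20748402] [[0.926, 0.378, -0.0], [0.378, -0.926, 0.0], [-0.0, -0.0, -1.0]]
.521,-.028,.023 [ -0.5  -1.6 102. ]
337 177
361 214
```

View pics/c.png

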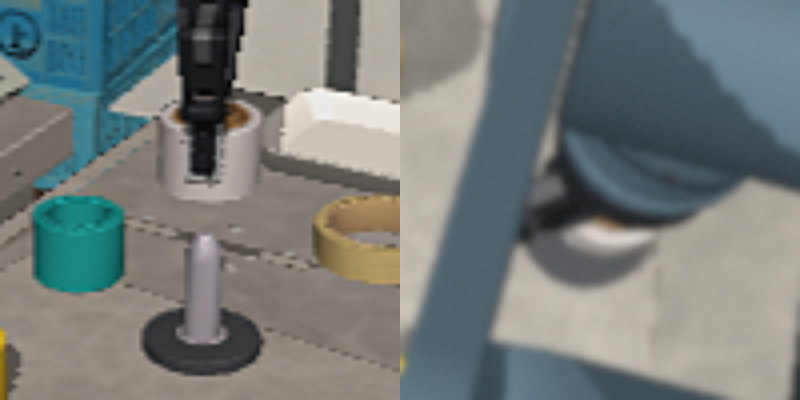

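The scene half shows the roll centred at column 211 and the spindle at 203, so the roll is about 4–5 mm too far image-right. I'll correct along tool x and lower it.

{"op": "play_rows", "data": {
  "rows": [
    {"translation": [4, -1, 0], "twist": [0, 0, 0], "jaw": 1},
    {"translation": [4, -1, 15], "twist": [0, 0, 0], "jaw": 1},
    {"translation": [4, -1, 30], "twist": [0, 0, 0], "jaw": 1},
    {"translation": [4, -1, 45], "twist": [0, 0, 0], "jaw": 1},
    {"translation": [4, -1, 60], "twist": [0, 0, 0], "jaw": 1},
    {"translation": [4, -1, 60], "twist": [0, 0, 0], "jaw": 1},
    {"translation": [4, -1, 60], "twist": [0, 0, 0], "jaw": 1}
  ]
}}

```text
time_s: 5.72
tcp_pos: [0.5253, -0.026, 0.0654]
tool_rot: [3.082, 0.607, 0.0]
force: [-0.3, -0.7, -1.2]
finger_gap: 0.0597
```

```bash
python3 d.py .523,-.027,.023
python3 - <<'E'
from h import *
r=[]
for n in('scene','top'):
    c=cap(n);x,y=map(int,proj(c,[.52,-.028,.07]));im=c['image'][:,:,::-1]
    y=max(y,50);r.append(cv2.resize(im[y-50:y+50,x-50:x+50],(400,400)))
cv2.imwrite('pics/d.png',np.hstack(r))
E
```

```text
5.725 [ 0.52527276 -0.02598865  0.06543431] 0.05970309072886724 [-0.30352723 -0.70391592 -1.17316874] [[0.925, 0.379, 0.0], [0.379, -0.925, -0.0], [0.0, 0.0, -1.0]]
.523,-.027,.023 [-2.5  0.1 42.4]
```

View pics/d.png

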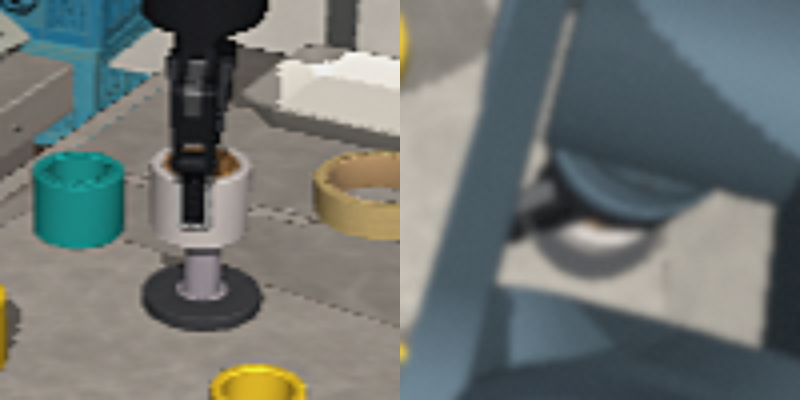

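The roll is on the spindle and centred (column 199 against 202), with no contact force. I'll lower it, release and retreat.

{"op": "play_rows", "data": {
  "rows": [
    {"translation": [-1, 0, 15], "twist": [0, 0, 0], "jaw": 1},
    {"translation": [-1, 0, 30], "twist": [0, 0, 0], "jaw": 1},
    {"translation": [-1, 0, 38], "twist": [0, 0, 0], "jaw": 1},
    {"translation": [-1, 0, 42], "twist": [0, 0, 0], "jaw": 1},
    {"translation": [-1, 0, 42], "twist": [0, 0, 0], "jaw": 1},
    {"translation": [-1, 0, 42], "twist": [0, 0, 0], "jaw": 0},
    {"translation": [-1, 0, 42], "twist": [0, 0, 0], "jaw": 0},
    {"translation": [-1, 0, 42], "twist": [0, 0, 0], "jaw": 0},
    {"translation": [-1, 0, 42], "twist": [0, 0, 0], "jaw": 0}
  ]
}}

```text
time_s: 6.95
tcp_pos: [0.5242, -0.0263, 0.0234]
tool_rot: [3.082, 0.607, 0.0]
force: [-0.4, -0.4, 0.3]
finger_gap: 0.0855
```

{"op": "play_rows", "data": {
  "rows": [
    {"translation": [0, 0, -20], "twist": [0, 0, 0], "jaw": 0},
    {"translation": [0, 0, -50], "twist": [0, 0, 0], "jaw": 0},
    {"translation": [0, 0, -90], "twist": [0, 0, 0], "jaw": 0},
    {"translation": [0, 0, -130], "twist": [0, 0, 0], "jaw": 0},
    {"translation": [0, 0, -130], "twist": [0, 0, 0], "jaw": 0},
    {"translation": [0, 0, -130], "twist": [0, 0, 0], "jaw": 0}
  ]
}}

```text
time_s: 7.7
tcp_pos: [0.5236, -0.0262, 0.1527]
tool_rot: [-3.082, -0.607, 0.001]
force: [-0.2, -0.2, -0.2]
finger_gap: 0.0856
```

```bash
python3 d.py .4795,.1838,.12
python3 - <<'E'
from h import *
r=[]
for n in('scene','top'):
    c=cap(n);x,y=map(int,proj(c,[.50,.08,.03]));im=c['image'][:,:,::-1]
    r.append(cv2.resize(im[y-75:y+75,x-75:x+75],(400,400)))
cv2.imwrite('pics/e.png',np.hstack(r))
E
```

```text
7.7 [ 0.52363336 -0.02618688  0.15271913] 0.08557954579164177 [-0.17081285 -0.17956741 -0.21281531] [[0.925, 0.379, -0.001], [0.379, -0.925, 0.0], [-0.001, -0.0, -1.0]]
.4795,.1838,.12 [  38.8 -211.    32.8]
```

View pics/e.png

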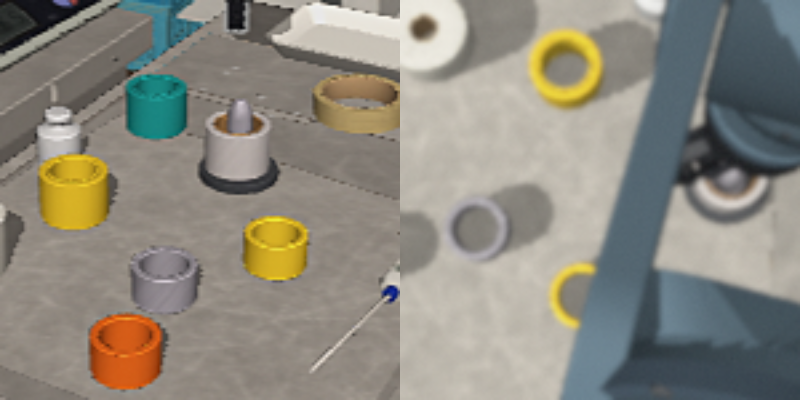

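The roll sits flat on the plate with the spindle through it (scene half, about (237,150)). The ring is at (164,278), clear of its neighbours.

{"op": "play_rows", "data": {
  "rows": [
    {"translation": [39, -211, 33], "twist": [0, 0, 0], "jaw": 0},
    {"translation": [39, -211, 33], "twist": [0, 0, 0], "jaw": 0},
    {"translation": [39, -211, 33], "twist": [0, 0, 0], "jaw": 0},
    {"translation": [39, -211, 33], "twist": [0, 0, 0], "jaw": 0},
    {"translation": [39, -211, 33], "twist": [0, 0, 0], "jaw": 0},
    {"translation": [39, -211, 33], "twist": [0, 0, 0], "jaw": 0},
    {"translation": [39, -211, 33], "twist": [0, 0, 0], "jaw": 0},
    {"translation": [39, -211, 33], "twist": [0, 0, 0], "jaw": 0}
  ]
}}

```text
time_s: 8.8
tcp_pos: [0.4806, 0.1828, 0.1204]
tool_rot: [3.083, 0.604, 0.0]
force: [-0.5, -0.3, 0.7]
finger_gap: 0.0852
```

```bash
python3 d.py .4795,.1838,.004
python3 - <<'E'
from h import *
r=[]
for n in('scene','top'):
    c=cap(n);x,y=map(int,proj(c,[.48,.184,.07]));im=c['image'][:,:,::-1]
    r.append(cv2.resize(im[y-50:y+50,x-50:x+50],(400,400)))
cv2.imwrite('pics/f.png',np.hstack(r))
E
```

```text
8.8 [0.48064639 0.1827652  0.12040891] 0.08523985243685017 [-0.48262164 -0.29682939  0.70121659] [[0.926, 0.378, 0.0], [0.378, -0.926, -0.0], [0.0, 0.0, -1.0]]
.4795,.1838,.004 [ -0.7  -1.4 116.4]
```

View pics/f.png

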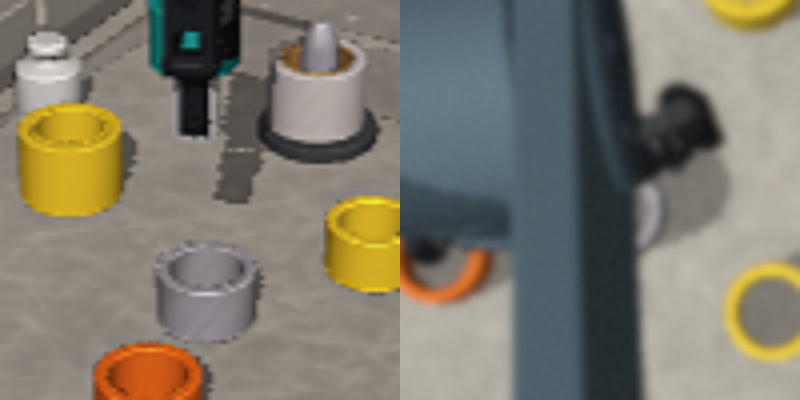

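The fingers sit over the ring: the near finger is at column 195 and the ring at 207, which matches the jaw's slant in this view. I'll descend and grip.

{"op": "play_rows", "data": {
  "rows": [
    {"translation": [-1, -1, 40], "twist": [0, 0, 0], "jaw": 0},
    {"translation": [-1, -1, 75], "twist": [0, 0, 0], "jaw": 0},
    {"translation": [-1, -1, 100], "twist": [0, 0, 0], "jaw": 0},
    {"translation": [-1, -1, 115], "twist": [0, 0, 0], "jaw": 0},
    {"translation": [-1, -1, 115], "twist": [0, 0, 0], "jaw": 0},
    {"translation": [-1, -1, 115], "twist": [0, 0, 0], "jaw": 1},
    {"translation": [-1, -1, 115], "twist": [0, 0, 0], "jaw": 1},
    {"translation": [-1, -1, 115], "twist": [0, 0, 0], "jaw": 1},
    {"translation": [-1, -1, 115], "twist": [0, 0, 0], "jaw": 1},
    {"translation": [-1, -1, 115], "twist": [0, 0, 0], "jaw": 1}
  ]
}}

```text
time_s: 10.15
tcp_pos: [0.4802, 0.1845, 0.0069]
tool_rot: [3.082, 0.607, 0.004]
force: [-0.8, -0.7, 5.7]
finger_gap: 0.0498
```

{"op": "play_rows", "data": {
  "rows": [
    {"translation": [0, 0, -40], "twist": [0, 0, 0], "jaw": 1},
    {"translation": [0, 0, -80], "twist": [0, 0, 0], "jaw": 1},
    {"translation": [0, 0, -120], "twist": [0, 0, 0], "jaw": 1},
    {"translation": [0, 0, -120], "twist": [0, 0, 0], "jaw": 1},
    {"translation": [0, 0, -120], "twist": [0, 0, 0], "jaw": 1}
  ]
}}

```text
time_s: 10.78
tcp_pos: [0.4784, 0.1842, 0.1249]
tool_rot: [-3.082, -0.607, 0.001]
force: [0.4, -0.1, -3.2]
finger_gap: 0.0494
```

```bash
python3 d.py .524,-.026,.125
python3 - <<'E'
from h import *
r=[]
for n in('scene','top'):
    c=cap(n);x,y=map(int,proj(c,[.48,.184,.1]));im=c['image'][:,:,::-1]
    r.append(cv2.resize(im[y-50:y+50,x-50:x+50],(400,400)))
cv2.imwrite('pics/g.png',np.hstack(r))
E
```

```text
10.775 [0.47836002 0.18422405 0.12489779] 0.049392445241595195 [ 0.43183554 -0.11877325 -3.16976289] [[0.925, 0.379, -0.0], [0.379, -0.925, -0.0], [-0.0, -0.0, -1.0]]
.524,-.026,.125 [-3.750e+01  2.118e+02 -1.000e-01]
```

View pics/g.png

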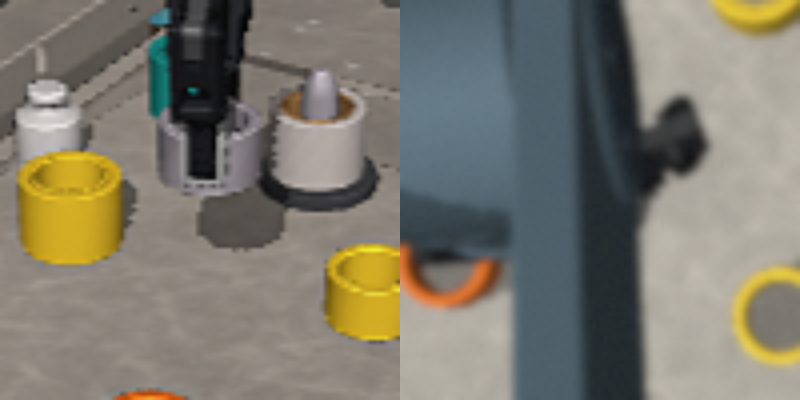

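The ring is held level (scene half, about (212,150)). I'll move it over the spindle.

{"op": "play_rows", "data": {
  "rows": [
    {"translation": [-37, 211, -5], "twist": [0, 0, 0], "jaw": 1},
    {"translation": [-37, 211, -5], "twist": [0, 0, 0], "jaw": 1},
    {"translation": [-37, 211, -5], "twist": [0, 0, 0], "jaw": 1},
    {"translation": [-37, 211, -5], "twist": [0, 0, 0], "jaw": 1},
    {"translation": [-37, 211, -5], "twist": [0, 0, 0], "jaw": 1},
    {"translation": [-37, 211, -5], "twist": [0, 0, 0], "jaw": 1},
    {"translation": [-37, 211, -5], "twist": [0, 0, 0], "jaw": 1},
    {"translation": [-37, 211, -5], "twist": [0, 0, 0], "jaw": 1}
  ]
}}

```text
time_s: 11.88
tcp_pos: [0.5244, -0.0239, 0.1302]
tool_rot: [-3.082, -0.609, 0.0]
force: [0.2, -0.2, -1.9]
finger_gap: 0.05
```

```bash
python3 d.py .524,-.026,.062
python3 - <<'E'
from h import *
r=[]
for n in('scene','top'):
    c=cap(n);x,y=map(int,proj(c,[.52,-.028,.08]));im=c['image'][:,:,::-1]
    r.append(cv2.resize(im[y-40:y+40,x-40:x+40],(400,400)))
cv2.imwrite('pics/i.png',np.hstack(r))
E
```

```text
11.875 [ 0.52443082 -0.02391787  0.13016338] 0.04997706030940205 [ 0.19796836 -0.20689481 -1.89416582] [[0.925, 0.381, -0.0], [0.381, -0.925, 0.0], [-0.0, -0.0, -1.0]]
.524,-.026,.062 [-1.2  1.8 68.2]
```

View pics/i.png

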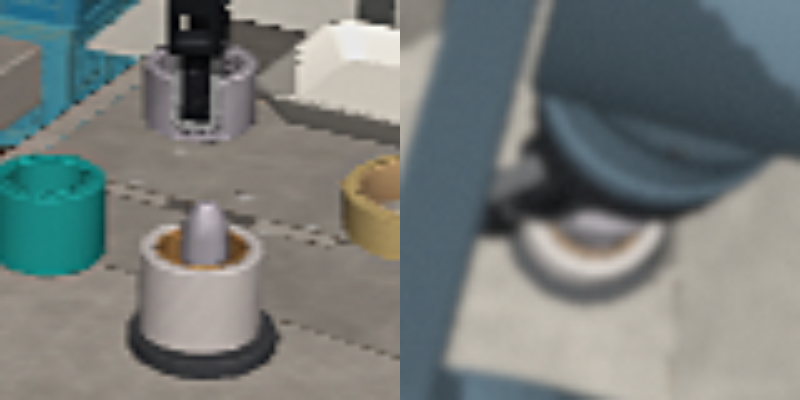

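The ring is centred at column 198 and the spindle at 206, so it needs to move about 4 mm along -x of the tool. The stand estimate gives about the same, plus 2 mm in y.

{"op": "play_rows", "data": {
  "rows": [
    {"translation": [-4, 2, 0], "twist": [0, 0, 0], "jaw": 1},
    {"translation": [-4, 2, 15], "twist": [0, 0, 0], "jaw": 1},
    {"translation": [-4, 2, 30], "twist": [0, 0, 0], "jaw": 1},
    {"translation": [-4, 2, 42], "twist": [0, 0, 0], "jaw": 1},
    {"translation": [-4, 2, 54], "twist": [0, 0, 0], "jaw": 1},
    {"translation": [-4, 2, 54], "twist": [0, 0, 0], "jaw": 1}
  ]
}}

```text
time_s: 12.72
tcp_pos: [0.5207, -0.0281, 0.0748]
tool_rot: [-3.081, -0.607, 0.004]
force: [-0.5, -0.4, -2.0]
finger_gap: 0.0496
```

```bash
python3 d.py .521,-.028,.062
python3 - <<'E'
from h import *
r=[]
for n in('scene','top'):
    c=cap(n);x,y=map(int,proj(c,[.52,-.028,.08]));im=c['image'][:,:,::-1]
    r.append(cv2.resize(im[y-40:y+40,x-40:x+40],(400,400)))
cv2.imwrite('pics/j.png',np.hstack(r))
E
```

```text
12.725 [ 0.52072641 -0.02810545  0.07483268] 0.04956737906399569 [-0.4531249  -0.35397505 -1.960615  ] [[0.925, 0.379, -0.003], [0.379, -0.925, 0.001], [-0.002, -0.002, -1.0]]
.521,-.028,.062 [ 0.3  0.  12.8]
```

View pics/j.png

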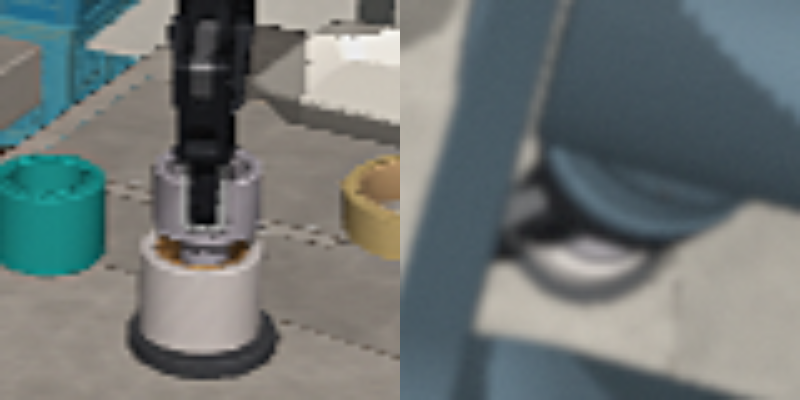

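The ring is round the spindle (column 207 against 206) with no side force. I'll lower the last 13 mm, release and retreat.

{"op": "play_rows", "data": {
  "rows": [
    {"translation": [0, 0, 6], "twist": [0, 0, 0], "jaw": 1},
    {"translation": [0, 0, 10], "twist": [0, 0, 0], "jaw": 1},
    {"translation": [0, 0, 13], "twist": [0, 0, 0], "jaw": 1},
    {"translation": [0, 0, 13], "twist": [0, 0, 0], "jaw": 1},
    {"translation": [0, 0, 13], "twist": [0, 0, 0], "jaw": 0},
    {"translation": [0, 0, 13], "twist": [0, 0, 0], "jaw": 0},
    {"translation": [0, 0, 13], "twist": [0, 0, 0], "jaw": 0},
    {"translation": [0, 0, 13], "twist": [0, 0, 0], "jaw": 0}
  ]
}}

```text
time_s: 13.82
tcp_pos: [0.5218, -0.0284, 0.0634]
tool_rot: [3.082, 0.607, 0.0]
force: [0.2, -0.4, 0.2]
finger_gap: 0.0855
```

{"op": "play_rows", "data": {
  "rows": [
    {"translation": [0, 0, -20], "twist": [0, 0, 0], "jaw": 0},
    {"translation": [0, 0, -50], "twist": [0, 0, 0], "jaw": 0},
    {"translation": [0, 0, -100], "twist": [0, 0, 0], "jaw": 0},
    {"translation": [-60, 80, -140], "twist": [0, 0, 0], "jaw": 0},
    {"translation": [-120, 160, -140], "twist": [0, 0, 0], "jaw": 0},
    {"translation": [-120, 200, -140], "twist": [0, 0, 0], "jaw": 0},
    {"translation": [-120, 200, -140], "twist": [0, 0, 0], "jaw": 0},
    {"translation": [-120, 200, -140], "twist": [0, 0, 0], "jaw": 0}
  ]
}}

```text
time_s: 14.82
tcp_pos: [0.4861, -0.2627, 0.2038]
tool_rot: [3.082, 0.599, 0.001]
force: [-0.0, 0.4, -1.0]
finger_gap: 0.0853
```

```bash
python3 d.py
python3 - <<'E'
from h import *
r=[]
for n in('scene','top'):
    c=cap(n);x,y=map(int,proj(c,[.52,-.028,.06]));print(x,y,[proj(c,[.521,-.028,z]).round(1) for z in(.055,.087)]);im=c['image'][:,:,::-1]
    r.append(cv2.resize(im[y-40:y+40,x-40:x+40],(400,400)))
cv2.imwrite('pics/k.png',np.hstack(r))
E
```

```text
14.825 [ 0.48611103 -0.26270258  0.20378412] 0.08533813169215122 [-0.00121636  0.44309665 -0.99420755] [[0.927, 0.375, 0.001], [0.375, -0.927, -0.002], [0.0, 0.002, -1.0]]
337 192 [array([337. , 194.2]), array([337.4, 182.5])]
359 216 [array([359.3, 216.6]), array([360.7, 214.5])]
```

View pics/k.png

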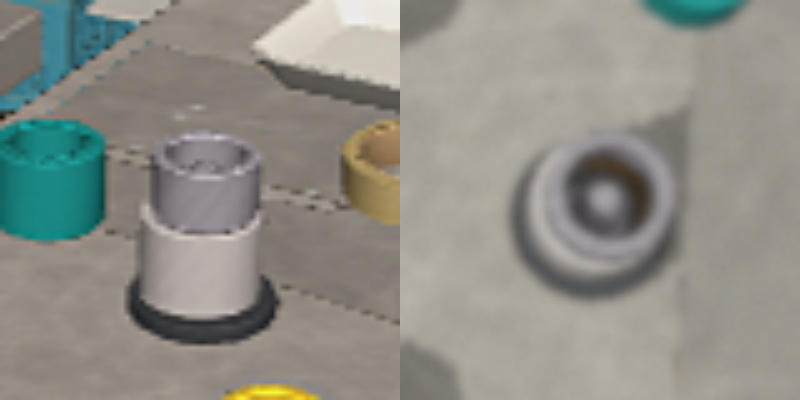

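The ring sits level on the roll. Its top rim centre is at (337.9,182.9) in the scene view and (361.1,214.9) in the top view; the ideal seat projects to (337.4,182.5) and (360.7,214.5).

```bash
python3 -c "
from workcell import manip
print(manip.finish_job())"
```

```text
the job is handed in; nothing more can be done
None
```

The label stand is loaded: the wide-core roll is over the spindle and flat on the base plate, and the steel ring is on the same spindle, resting on the roll. I let go of both, moved the arm clear and handed the job in at about 15 s of the 62 s allowed.

- **Last check:** in both views the ring's top rim centre was within 1 pixel (about 2 mm) of where a fully seated ring should appear. The roll looked flat and centred.
- **Forces:** the readings after each move stayed at or below about 6 N. The gripper never came near the bystanders, though I did not re-measure their positions afterwards.
- **Checks that disagreed or failed:**
  - While I was measuring at the start, my colour-mask check failed for the roll and never ran for the ring. Their positions came from points picked by eye in the two views and triangulated; these agreed to about 2 mm, and the heights matched the text to within 2 mm.
  - The finger opening read 2–5 mm less than the parts' true diameters. Both parts were still held level and placed without slipping.

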